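# Swap two biscuit tins between the ledge and the bay rack

### The arm

A 6-joint arm with a two-finger parallel gripper is mounted at the origin on the work surface. World frame = base frame: x ahead of the robot, y to its left, z up, the work surface at z = 0. Lengths are in m, angles in rad, forces in N, time in s.
With the tool pointing down it reaches from about 0.3 to 0.775 m from the base axis. Payload 14.6 kg.
Tool frame: the origin (TCP) lies at the very end of the fingers, on their centre line; the grasp point (between the pads) lies 19 mm behind it; z points along the fingers, y is the line along which they close (so a half turn about z gives the same grasp; the last joint's range is limited). The gripper opens to 94 mm and grips with 3 to 60 N. Pads are 16 mm wide; open, the fingers measure 119 mm over their backs; the gripper's body (75 mm by 177 mm) begins 78 mm behind the grasp point.
Start: joints at [-1.191, 0.3, 1.521, -0, 1.321, -0.067], TCP at [0.238, -0.496, 0.205] pointing down, gripper open.
Joint ranges: [-3.03, 3.03], [-0.79, 2.21], [0.23, 2.52], [-1.04, 4.18], [0, 3.07], [-2.55, 2.55]. Speed limits (rad/s): [2.22, 2.22, 2.57, 3.14, 3.14, 3.14].

### API

Orientations are given as [roll, pitch, yaw] about the fixed x, y, z axes, in that order (R = Rz(yaw) Ry(pitch) Rx(roll)).
In Python, from station import ctrl gives the robot as it stands.
- The arm moves only by the tool move_arm, never from a script. Its argument "increments" is a list of rows, each a list of 7 numbers: the opening, from 0 (shut) to 1 (fully open), then the shift along the tool's x, y, z in units of 50 mm (1.0 is 50 mm), then the turn, a rotation vector about the tool's x, y, z in rad. In form: [[claw, tx, ty, tz, rx, ry, rz], ...]. A call has 1 to 20 rows; each row shifts and turns the commanded pose from where the row before left it, along the tool's axes as they then stand; what a row does not reach is not made up. A row lasts 1/10 s, in which the tool goes at most 50 mm and 8.59 degrees, less where a joint would pass 70% of its speed; a pose out of reach is approached as far as the arm can. A call is refused whole if a number of a shift passes 1 or a number of a turn 0.15, either way. A call with a gripper value outside its range is refused whole. The fingers move at their own pace and stop on an object; "force" is the grip in N (left out, the last holds). Time passes only in rows, so rows that do not move let the fingers close. It gives the time, the measured TCP pose, the force, the opening and the grip force at its end, in the units of the state.
- ctrl.get_obs(): the state, without advancing time (a new reading comes with each control period).
- ctrl.camera(name): name is "scene" or "side" or "wrist"; returns a dict with "color" (420x560x3 uint8, blue, green, red), "K" (3x3 intrinsics, pixels), "distortion" ([k1, k2, p1, p2, k3] as OpenCV has them; the pictures are not rectified), "pose" (4x4, takes a point from camera to world coordinates); the wrist camera has in their place "tool_from_camera" (4x4, takes a point from camera to tool coordinates, whose origin is the TCP and whose axes are the flange's). Camera axes: x right, y down, z forward; pixel columns grow to the right and rows downward; lengths in m; the calibration is good to about 2 mm. A picture is of the moment at which its call begins: read the wrist's pose just before it. There is no depth.
- ctrl.hand_in(): hands the job in; it is judged then, once.
Trained networks look in a picture, given as the dict that the camera call returned (one of the last four; its "shot" number tells which), for a name from the list of things; names that differ only in an ending like _2 or _b are one class to them, and where a whole thing is asked for, a point or a joint stands for the part that bears it (a point fixed in the world has none). Each returns a list of dicts, best first, with "conf" (0 to 1); they miss things now and then, are a little off and sometimes report something else, mostly with a low value. They report only what shows in the picture. A call takes as long as a camera call.
- ctrl.cut_out(name, picture): "mask" (420x560 bool, what is visible of it) and "centre" ([row, column] in pixels, amid what is visible of it).
The state is a dict: "time_s": time; "qpos": joint angles; "joint_vel": joint speeds; "tau": joint torques, N m; "ee_pos": TCP position; "eef_rot": TCP orientation; "force": force on the tool from outside, world axes, zero at the start; "moment": the same for the moment, N m; "grip_width": finger opening in m; "grip_force": force on a finger pad.
Only numpy, scipy, OpenCV 4.12 (cv2) and the standard library are available. Lean on these libraries where they do the work, as an engineer would, in place of code of your own. Each camera call takes 0.05 s, during which the arm holds its last target. There are 200 camera calls.

### The job

The two steel tins stand in each other's places: put the oblong tin that is on the wooden ledge into the middle bay of the rack, and the eight-sided tin from that bay onto the ledge where the oblong one stood, each upright, centred in its place and with a broad side facing straight to the front like before. Set the tins down gently, without dropping or tipping them, and leave the jars, tape roll and carton where they are.

Things in the scene. Friction and masses are not known exactly. Their poses are not given: they have to be found in the camera images.
- oblong_tin: Steel tin with a brass lid, plain rectangular section: 42 mm deep (its x) by 60 mm broad (its y), 118 mm tall, about 0.25 to 0.5 kg. Lid and body are flush. Origin: centre of its underside, z up. Starts on the wooden ledge, between two jars. A half turn about z makes no difference.
- eight_sided_tin: Steel tin with a brass lid, eight-sided section: 42 mm deep (x) by 60 mm broad (y) with the four upright corners cut off by 10 mm, 106 mm tall, about 0.2 to 0.42 kg. Lid and body are flush. Origin: centre of its underside, z up. Starts in the middle bay of the bay rack. A half turn about z makes no difference.
- bay_rack: Fixed rack, open at front and back: base 52 mm (x) by 244 mm (y), 20 mm high, with four aluminium partitions, 52 mm deep and 4 mm thick, centred at y = -114, -38, 38 and 114 mm, making three bays 72 mm wide; the partitions rise to 132 mm above the table. Origin: under the centre of the base, on the table; front faces -x, bays side by side along y.
- bay_seat (a point): Centre of the floor of the rack's middle bay, 20 mm above the table; axes as the rack's.
- ledge_stand: Fixed stand: a narrow wooden ledge 280 mm long (y), its top 50 mm above the table, reaching from x = -26 mm to x = +28 mm; right behind it, from x = 28 to 34 mm, a guard of three level steel rails over the full length, 85, 122 and 159 mm above the table (top edge 162 mm). Open in front. Origin: on the table under the ledge; front faces -x.
- ledge_seat (a point): Middle of the ledge's top, 50 mm above the table, where the tin stands between the two ledge jars; axes as the stand's.
- bay_jar_left: Round glass jar of biscuits with a brass lid, 50 mm in diameter, 95 mm tall, loose bystander, in the rack's bay at y = +76 mm. Origin: centre of its underside, z up.
- bay_jar_right: Round glass jar of biscuits with a brass lid, 50 mm in diameter, 95 mm tall, loose bystander, in the rack's bay at y = -76 mm. Origin: centre of its underside, z up.
- ledge_jar_left: Round glass jar of biscuits with a brass lid, 50 mm in diameter, 95 mm tall, loose bystander, on the ledge near its end at y = +108 mm. Origin: centre of its underside, z up.
- ledge_jar_right: Round glass jar of biscuits with a brass lid, 50 mm in diameter, 95 mm tall, loose bystander, on the ledge near its end at y = -108 mm. Origin: centre of its underside, z up.
- tall_jar: Round glass jar with a brass lid, 70 mm in diameter, 150 mm tall, loose bystander on the table. Origin: centre of its underside, z up.
- tape_roll: Cardboard-coloured roll of tape lying flat on the table, 100 mm outside and 76 mm inside diameter, 48 mm high, loose bystander. Origin: centre of its underside, z up.
- small_carton: Closed cardboard carton on the table, 70 mm (x) by 100 mm (y), 60 mm high, loose bystander. Origin: centre of its underside, z up. (Besides these, tubs, scales and a shipping carton stand fixed beyond x = 0.78 m and beyond 0.5 m to either side, none higher than 170 mm.)

How it is judged:
At the end, for the whole second after the job is handed in: The oblong tin stands on the floor of the rack's middle bay and the eight-sided tin on the ledge: each within 15 mm (horizontally) of the seat's centre, within 5 mm of its height, upright within 0.08 rad, its broad side within 0.17 rad of the front of the rack or stand, and at rest (horizontal distance between oblong_tin and bay_seat below 0.015 m and z of oblong_tin in the frame of bay_seat between -0.005 and 0.005 m and angle between the y axis of oblong_tin and the y axis of bay_rack, either way round below 0.17 rad and angle between each of oblong_tin, eight_sided_tin's own z axis and vertical below 0.08 rad and linear speed of each of oblong_tin, eight_sided_tin below 0.02 m/s and horizontal distance between eight_sided_tin and ledge_seat below 0.015 m and z of eight_sided_tin in the frame of ledge_seat between -0.005 and 0.005 m and angle between the y axis of eight_sided_tin and the y axis of ledge_stand, either way round below 0.17 rad); the robot touches nothing.
It fails at once if a tin is tipped over (more than 30 degrees from upright) (angle between any of oblong_tin, eight_sided_tin's own z axis and vertical above 0.52 rad).
It fails at once if a tin is dropped (falls faster than 0.7 m/s out of the fingers) ((linear speed of oblong_tin above 0.7 m/s and contact force between the fingers and oblong_tin below 0.05 N) or (linear speed of eight_sided_tin above 0.7 m/s and contact force between the fingers and eight_sided_tin below 0.05 N)).
It fails at once if a jar in the rack is shifted by more than 25 mm or knocked over (distance of any of bay_jar_left, bay_jar_right from where it was at the start of the episode above 0.025 m or angle between any of bay_jar_left, bay_jar_right's own z axis and vertical above 0.35 rad).
It fails at once if a jar on the ledge is shifted by more than 25 mm or knocked over (distance of any of ledge_jar_left, ledge_jar_right from where it was at the start of the episode above 0.025 m or angle between any of ledge_jar_left, ledge_jar_right's own z axis and vertical above 0.35 rad).
It fails at once if the tall jar, tape roll or carton is shifted by more than 25 mm or knocked over (distance of any of tall_jar, tape_roll, small_carton from where it was at the start of the episode above 0.025 m or angle between any of tall_jar, tape_roll, small_carton's own z axis and vertical above 0.35 rad).
It also fails if it takes over 69 s, if anything falls off the work surface, if the arm or the gripper's body presses on something with over 40 N, if the wrist force passes 120 N, or if a joint passes its speed limit or range.

## Working session

There is one attempt and no reset: what is moved stays moved. The work goes in short steps, Python scripts to look and compute and a tool call to move; the robot and the scene stay as the last step left them, time stands still between calls to the robot, and variables do not carry over. Pictures are saved under pics/ and viewed, at most 10 in all, crops included, and the job is handed in when it is done.

Besides the shell and the picture viewer there is one more tool, called after ">>>" as name(argument=value, ...) on one line, values as JSON. move_arm: Moves the arm, as the interface text tells. Its arguments: {"type":"object","properties":{"increments":{"type":"array","items":{"type":"array","items":{"type":"number"}}},"force":{"type":"number"}},"required":["increments"]}

```bash
ls; mkdir -p pics; cat > h.py <<'E'
import numpy as np, cv2
from station import ctrl
def und(p,c):
    return cv2.undistortPoints(np.array(p,float).reshape(-1,1,2),c["K"],np.array(c["distortion"])).reshape(-1,2)
def onz(p,c,z,T=None):
    T=np.array(c["pose"]) if T is None else T
    u=und(p,c); d=np.c_[u,np.ones(len(u))]@T[:3,:3].T; o=T[:3,3]
    return o+d*((z-o[2])/d[:,2])[:,None]
def proj(P,c,T=None):
    T=np.array(c["pose"]) if T is None else T
    Ti=np.linalg.inv(T)
    return cv2.projectPoints(np.array(P,float).reshape(-1,1,3),cv2.Rodrigues(Ti[:3,:3])[0],Ti[:3,3],c["K"],np.array(c["distortion"]))[0].reshape(-1,2)
E
python3 - <<'E'
from h import *
o=ctrl.get_obs(); print({k:np.round(v,3).tolist() for k,v in o.items()})
a=[]
for n in("scene","side"):
    c=ctrl.camera(n); cv2.imwrite(f"pics/{n}0.png",c["color"]); print(n,np.round(c["pose"],3).tolist(),c["K"][0][0])
    for t in "oblong_tin eight_sided_tin bay_rack ledge_stand bay_jar_left ledge_jar_left tall_jar tape_roll small_carton".split():
        print(t,[(round(d["conf"],2),np.round(d["centre"]).tolist(),int(d["mask"].sum())) for d in ctrl.cut_out(t,c)][:3])
E
```

```text
pics
{'time_s': 0.0, 'qpos': [-1.191, 0.3, 1.522, 0.0, 1.321, -0.067], 'joint_vel': [-0.0, 0.0, -0.001, 0.0, 0.0, 0.001], 'tau': [0.001, -53.181, -35.274, 0.071, 0.024, -0.0], 'ee_pos': [0.238, -0.496, 0.205], 'eef_rot': [-3.14, -0.0, 0.447], 'force': [0.796, -0.396, -0.003], 'moment': [0.039, -0.021, -0.035], 'grip_force': 0.0, 'grip_width': 0.094}
scene [[-0.737, 0.391, -0.551, 1.145], [0.675, 0.405, -0.616, 0.686], [-0.018, -0.827, -0.562, 0.693], [0.0, 0.0, 0.0, 1.0]] 501.220444677237
oblong_tin [(0.97, [147.0, 181.0], 1402)]
eight_sided_tin [(0.6, [250.0, 353.0], 1740)]
bay_rack [(0.92, [267.0, 372.0], 3322)]
ledge_stand [(0.89, [163.0, 175.0], 1989)]
bay_jar_left [(0.83, [265.0, 394.0], 1412)]
ledge_jar_left [(0.95, [162.0, 218.0], 647), (0.15, [251.0, 355.0], 1720)]
tall_jar [(0.62, [213.0, 245.0], 2414)]
tape_roll [(0.62, [224.0, 408.0], 1401), (0.15, [209.0, 244.0], 2442)]
small_carton [(0.56, [144.0, 255.0], 1007)]
side [[-0.739, -0.378, 0.558, -0.093], [-0.673, 0.436, -0.597, 0.677], [-0.018, -0.817, -0.577, 0.722], [0.0, 0.0, 0.0, 1.0]] 455.4488733063707
oblong_tin [(0.68, [137.0, 336.0], 745)]
eight_sided_tin [(0.89, [235.0, 206.0], 756)]
bay_rack [(0.8, [258.0, 202.0], 3054)]
ledge_stand [(0.91, [179.0, 312.0], 851), (0.62, [134.0, 336.0], 723)]
bay_jar_left [(0.83, [264.0, 191.0], 751), (0.51, [128.0, 350.0], 284)]
ledge_jar_left [(0.9, [163.0, 319.0], 661)]
tall_jar [(0.92, [187.0, 256.0], 1612), (0.37, [172.0, 325.0], 969)]
tape_roll []
small_carton [(0.74, [188.0, 382.0], 251)]
```

View pics/scene0.png

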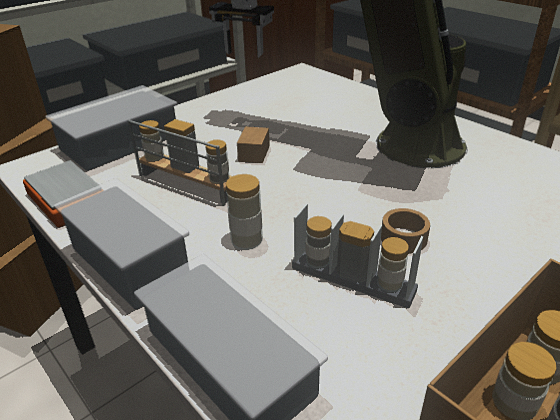

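View pics/side0.png

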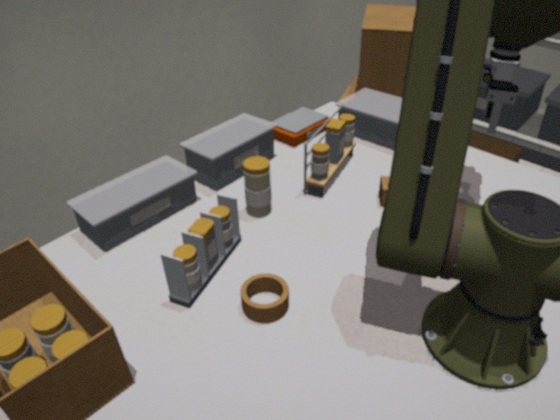

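Scene view: rack at the centre right (tin lid at about 357,232), ledge at upper left (tin lid at 180,129), tall jar between them, tape roll in front of the rack, carton near the ledge. Side view agrees. Next I measure poses from the lid tops.

```bash
cat > m.py <<'E'
from h import *
from scipy.optimize import least_squares
cs={n:ctrl.camera(n) for n in("scene","side")}
dims={"oblong_tin":(.168,),"eight_sided_tin":(.126,),"bay_jar_left":(.115,),"ledge_jar_left":(.145,),"tall_jar":(.15,),"tape_roll":(.048,),"small_carton":(.06,)}
for t,(zt,) in dims.items():
    for n,c in cs.items():
        for d in ctrl.cut_out(t,c)[:2]:
            if d["conf"]<.4: continue
            m=d["mask"]; hsv=cv2.cvtColor(c["color"],cv2.COLOR_BGR2HSV)
            b=m&(hsv[...,1]>110)&(hsv[...,0]>8)&(hsv[...,0]<28)&(hsv[...,2]>80)
            if b.sum()<30: b=m
            ys,xs=np.nonzero(b); 
            print(t,n,round(d["conf"],2),"brass",b.sum(),"px",round(xs.mean()),round(ys.mean()),np.round(onz([[xs.mean(),ys.mean()]],c,zt-.008)[0,:2],3))
# rack / ledge corners by hand
c=cs["scene"]
E
python3 m.py
python3 - <<'E'
import cv2,numpy as np
a=cv2.imread('pics/scene0.png')
l=cv2.resize(a[105:215,115:255],None,fx=4,fy=4,interpolation=2)
r=cv2.resize(a[190:315,280:440],None,fx=4,fy=4,interpolation=2)
H=500
o=np.zeros((600,800,3),np.uint8);o=cv2.resize(np.hstack([cv2.resize(l,(560,440)),cv2.resize(r,(563,440))]),(800,313));cv2.imwrite('pics/crop.png',o)
E
```

```text
oblong_tin scene 0.66 brass 200 px 178 125 [ 0.596 -0.307]
oblong_tin side 0.77 brass 188 px 335 126 [ 0.598 -0.289]
eight_sided_tin scene 0.88 brass 422 px 357 230 [0.558 0.229]
eight_sided_tin side 0.85 brass 295 px 202 226 [0.568 0.226]
eight_sided_tin side 0.61 brass 2919 px 200 257 [0.493 0.292]
bay_jar_left scene 0.74 brass 345 px 395 245 [0.531 0.297]
bay_jar_left side 0.83 brass 271 px 185 252 [0.539 0.297]
bay_jar_left side 0.72 brass 340 px 256 164 [ 0.683 -0.055]
ledge_jar_left scene 0.75 brass 110 px 216 144 [ 0.563 -0.199]
ledge_jar_left side 0.65 brass 59 px 318 179 [ 0.479 -0.065]
ledge_jar_left side 0.64 brass 131 px 320 148 [ 0.572 -0.192]
tall_jar scene 0.78 brass 469 px 242 183 [ 0.631 -0.016]
tall_jar side 0.89 brass 339 px 256 164 [ 0.639 -0.013]
tape_roll scene 0.75 brass 347 px 406 223 [0.382 0.223]
tape_roll side 0.57 brass 534 px 265 293 [0.383 0.226]
tape_roll side 0.42 brass 345 px 256 164 [ 0.768 -0.135]
small_carton scene 0.83 brass 386 px 253 135 [ 0.37  -0.304]
small_carton side 0.51 brass 87 px 385 183 [ 0.411 -0.274]
```

View pics/crop.png

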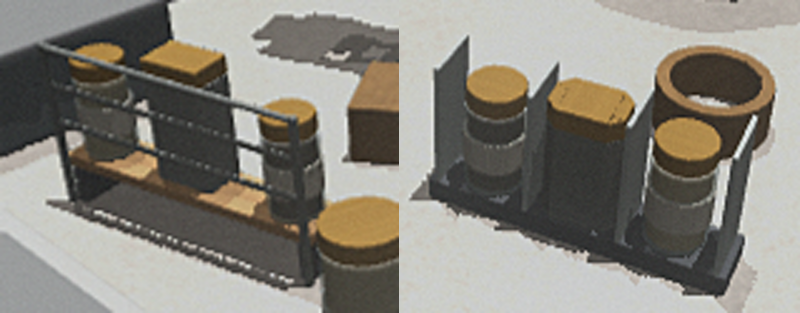

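Lids agree across the two cameras. Rack is near (0.562, 0.227) with yaw about 0.37, and the ledge tin near (0.597, -0.298) with yaw about 0.28. I'll go above the ledge and take a closer look.

>>> move_arm(increments=[[1,0,0,-0.8,0,0,0],[1,0,0,-0.8,0,0,0],[1,0,0,-0.8,0,0,0],[1,0.75,-0.04,0,0,0,0],[1,0.75,-0.04,0,0,0,0],[1,0.75,-0.04,0,0,0,0],[1,0.75,-0.04,0,0,0,0],[1,0.75,-0.04,0,0,0,0],[1,0.75,-0.04,0,0,0,0],[1,0.75,-0.04,0,0,0,0],[1,0.75,-0.04,0,0,0,0],[1,0.75,-0.04,0,0,0,0],[1,0.75,-0.04,0,0,0,0],[1,0,0,0,0,0,0.085],[1,0,0,0,0,0,0.085],[1,0,0,0,0,0,0],[1,0,0,0,0,0,0]])

```text
time_s: 3.5
ee_pos: [0.5671, -0.316, 0.3254]
eef_rot: [-3.142, 0.0, 0.279]
force: [0.4, 0.2, 0.5]
grip_width: 0.0942
grip_force: 0.0
```

```bash
cat >> h.py <<'E'
from scipy.spatial.transform import Rotation as Ro
def wrist():
    o=ctrl.get_obs(); c=ctrl.camera("wrist")
    T=np.eye(4); T[:3,:3]=Ro.from_euler("xyz",o["eef_rot"]).as_matrix(); T[:3,3]=o["ee_pos"]
    return o,c,T@np.array(c["tool_from_camera"])
def brass(c,name,zt,T):
    r=[]
    for d in ctrl.cut_out(name,c):
        if d["conf"]<.3: continue
        hsv=cv2.cvtColor(c["color"],cv2.COLOR_BGR2HSV)
        b=d["mask"]&(hsv[...,1]>110)&(hsv[...,0]>8)&(hsv[...,0]<28)&(hsv[...,2]>80)
        ys,xs=np.nonzero(b)
        if len(xs)<30: continue
        w=onz(np.c_[xs,ys],c,zt,T)[:,:2].astype(np.float32)
        (cc,s,a)=cv2.minAreaRect(w*1000)
        print(name,round(d["conf"],2),"mean px",round(xs.mean()),round(ys.mean()),"pos",np.round(w.mean(0),4),"rect",np.round(cc,1),np.round(s,1),round(a,1))
def togo(o,x,y,yaw,z=None):
    R=Ro.from_euler("xyz",o["eef_rot"]).as_matrix(); p=np.array(o["ee_pos"])
    d=np.array([x,y,p[2] if z is None else z])-p
    print("units of 50mm (tool):",np.round(R.T@d/.05,3),"rz:",round(-((yaw-o["eef_rot"][2]+np.pi)%(2*np.pi)-np.pi),3))
E
python3 - <<'E'
from h import *
o,c,T=wrist(); print(o["time_s"],np.round(o["ee_pos"],4),np.round(o["eef_rot"],3)); print(np.round(c["tool_from_camera"],3))
cv2.imwrite("pics/w1.png",c["color"])
brass(c,"oblong_tin",.168,T); brass(c,"ledge_jar_left",.145,T)
E
```

```text
3.5 [ 0.5671 -0.316   0.3254] [-3.142  0.     0.279]
[[ 0.    -0.974 -0.227  0.065]
 [ 1.     0.     0.    -0.   ]
 [-0.    -0.227  0.974 -0.179]
 [ 0.     0.     0.     1.   ]]
oblong_tin 0.59 mean px 278 161 pos [ 0.6038 -0.297 ] rect [ 601.4 -296.3] [42.8 59.7] 16.8
oblong_tin 0.48 mean px 180 161 pos [ 0.5758 -0.1985] rect [ 575.3 -198.5] [42.6 43.1] 38.7
ledge_jar_left 0.55 mean px 181 161 pos [ 0.5722 -0.1919] rect [ 575.5 -197.4] [47.4 60.2] 25.9
```

View pics/w1.png

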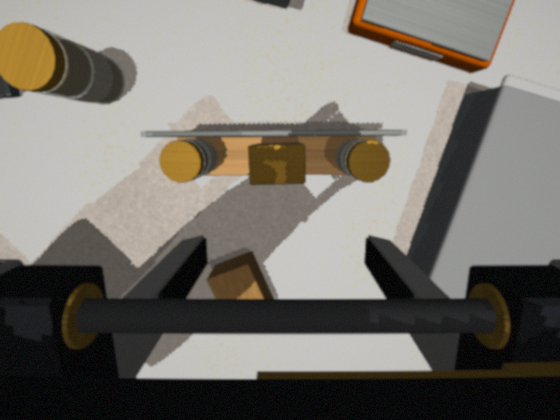

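Wrist view: the oblong lid is at (277,163), with the jars either side at (182,161) and (369,161). The rail runs level at row 132. The lid measures 42.8 x 59.7 mm, which matches the tin.

```bash
python3 - <<'E'
from h import *
o,c,T=wrist()
yaw=.285; Rz=np.array([[np.cos(yaw),-np.sin(yaw)],[np.sin(yaw),np.cos(yaw)]]); t=np.array([.6014,-.2963])
for n,p,z in (("jarL",[182,161],.145),("jarR",[369,161],.145),("rail top",[275,132],.162),("ledge front edge",[225,176],.05),("ledge edge2",[330,176],.05)):
    w=onz([p],c,z,T)[0,:2]; print(n,np.round(w,4),"in tin frame",np.round(Rz.T@(w-t)*1000,1))
togo(o,.6014,-.2963,.285,.128)
E
```

```text
jarL [ 0.5725 -0.1937] in tin frame [  1.1 106.6]
jarR [ 0.6301 -0.3954] in tin frame [  -0.3 -103.2]
rail top [ 0.6314 -0.2862] in tin frame [31.6  1.2]
ledge front edge [ 0.5535 -0.2298] in tin frame [-27.3  77.3]
ledge edge2 [ 0.5948 -0.3743] in tin frame [-28.3 -73. ]
units of 50mm (tool): [ 0.769 -0.192  3.952] rz: -0.007
```

>>> move_arm(increments=[[1,0.385,-0.096,0,0,0,0],[1,0.385,-0.096,0,0,0,0],[1,0,0,0.7,0,0,0],[1,0,0,0.7,0,0,0],[1,0,0,0.7,0,0,0],[1,0,0,0.7,0,0,0],[1,0,0,0.5,0,0,0],[1,0,0,0.4,0,0,0],[1,0,0,0.25,0,0,0],[1,0,0,0,0,0,0],[1,0,0,0,0,0,0]])

```text
time_s: 4.8
ee_pos: [0.6019, -0.2964, 0.1289]
eef_rot: [3.141, -0.001, 0.277]
force: [-0.1, -0.7, 1.2]
grip_width: 0.0941
grip_force: 0.0
```

>>> move_arm(increments=[[0.5,0,0,0,0,0,0],[0.5,0,0,0,0,0,0],[0.5,0,0,0,0,0,0],[0.5,0,0,0,0,0,0],[0.5,0,0,0,0,0,0],[0.5,0,0,0,0,0,0]], force=30)

```text
time_s: 5.4
ee_pos: [0.6016, -0.2963, 0.1281]
eef_rot: [3.141, -0.0, 0.277]
force: [-1.1, -0.6, 1.0]
grip_width: 0.0596
grip_force: 29.8
```

>>> move_arm(increments=[[0.5,0,0,-0.2,0,0,0],[0.5,0,0,-0.4,0,0,0],[0.5,0,0,-0.5,0,0,0],[0.5,0,0,-0.5,0,0,0],[0.5,0,0,-0.5,0,0,0],[0.5,0,0,-0.4,0,0,0],[0.5,-0.08,-0.24,0,0,0,0],[0.5,-0.16,-0.5,0,0,0,0],[0.5,-0.18,-0.5,0,0,0,0],[0.5,-0.18,-0.5,0,0,0,0],[0.5,-0.18,-0.5,0,0,0,0],[0.5,-0.18,-0.5,0,0,0,0],[0.5,-0.18,-0.5,0,0,0,0],[0.5,-0.18,-0.5,0,0,0,0],[0.5,-0.16,-0.5,0,0,0,0],[0.5,-0.12,-0.4,0,0,0,0],[0.5,0,-0.1,0,0,0,0]])

```text
time_s: 7.1
ee_pos: [0.459, -0.0888, 0.2537]
eef_rot: [3.142, -0.001, 0.278]
force: [0.6, 0.3, -3.3]
grip_width: 0.0598
grip_force: 29.8
```

>>> move_arm(increments=[[0.5,0,0,0.3,0,0,0],[0.5,0,0,0.5,0,0,0],[0.5,0,0,0.5,0,0,0],[0.5,0,0,0.5,0,0,0],[0.5,0,0,0.5,0,0,0],[0.5,0,0,0.4,0,0,0],[0.5,0,0,0.3,0,0,0],[0.5,0,0,0.2,0,0,0],[0.5,0,0,0.1,0,0,0],[0.5,0,0,0,0,0,0],[0.5,0,0,0,0,0,0]])

```text
time_s: 8.2
ee_pos: [0.4603, -0.0902, 0.0886]
eef_rot: [3.141, -0.001, 0.277]
force: [0.2, 0.4, -3.9]
grip_width: 0.06
grip_force: 29.8
```

Bottom is about 10 mm above the table; I'll lower it slowly and release.

>>> move_arm(increments=[[0.5,0,0,0.1,0,0,0],[0.5,0,0,0.05,0,0,0],[0.5,0,0,0.04,0,0,0],[0.5,0,0,0.02,0,0,0],[0.5,0,0,0,0,0,0],[0.5,0,0,0,0,0,0]])

```text
time_s: 8.8
ee_pos: [0.46, -0.09, 0.0781]
eef_rot: [3.141, -0.0, 0.277]
force: [-3.2, 1.6, 6.5]
grip_width: 0.0599
grip_force: 29.8
```

>>> move_arm(increments=[[0.7,0,0,0,0,0,0],[1,0,0,0,0,0,0],[1,0,0,0,0,0,0],[1,0,0,0,0,0,0],[1,0,0,-0.3,0,0,0],[1,0,0,-0.8,0,0,0],[1,0,0,-0.8,0,0,0],[1,0,0,-0.8,0,0,0],[1,0,0,-0.8,0,0,0],[1,0,0,-0.8,0,0,0],[1,0,0,-0.6,0,0,0],[1,0.54,-0.68,0,0,0,0],[1,0.54,-0.68,0,0,0,0],[1,0.54,-0.68,0,0,0,0],[1,0.54,-0.68,0,0,0,0],[1,0.54,-0.68,0,0,0,0],[1,0.54,-0.68,0,0,0,0],[1,0.54,-0.68,0,0,0,0]])

```text
time_s: 10.6
ee_pos: [0.577, 0.1923, 0.3223]
eef_rot: [3.142, 0.0, 0.277]
force: [0.4, -1.0, -0.0]
grip_width: 0.0941
grip_force: 0.0
```

>>> move_arm(increments=[[1,0,0,0,0,0,-0.14],[1,0,0,0,0,0,-0.14],[1,0,0,0,0,0,-0.14],[1,0,0,0,0,0,-0.14],[1,0,0,0,0,0,-0.14],[1,0,0,0,0,0,-0.14],[1,0,0,0,0,0,-0.14],[1,0,0,0,0,0,-0.14],[1,0,0,0,0,0,-0.14],[1,0,0,0,0,0,-0.14],[1,0,0,0,0,0,-0.14],[1,0,0,0,0,0,-0.12],[1,0,0,0,0,0,0],[1,0,0,0,0,0,0]])

```text
time_s: 12.0
ee_pos: [0.5766, 0.1905, 0.3223]
eef_rot: [-3.141, 0.0, 1.933]
force: [0.1, 0.1, -0.5]
grip_width: 0.094
grip_force: 0.0
```

```bash
python3 - <<'E'
from h import *
o,c,T=wrist(); print(o["time_s"],np.round(o["ee_pos"],4),np.round(o["eef_rot"],3))
cv2.imwrite("pics/w2.png",c["color"])
brass(c,"eight_sided_tin",.126,T); brass(c,"bay_jar_left",.115,T)
E
```

```text
12.0 [0.5766 0.1905 0.3223] [-3.141  0.     1.933]
eight_sided_tin 0.88 mean px 287 155 pos [0.5619 0.2332] rect [562.1 232.9] [41.  57.5] 20.8
```

View pics/w2.png

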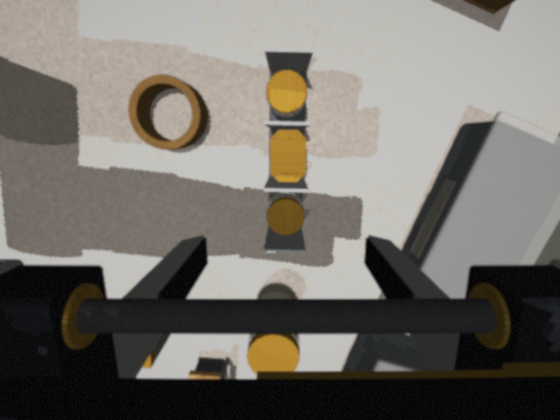

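The eight-sided lid is at (287,155), jars at (287,91) and (285,216), and partition tops span about 265–311 in column. I'll check the seat from these.

```bash
python3 - <<'E'
from h import *
o,c,T=wrist()
yaw=.362; Rz=np.array([[np.cos(yaw),-np.sin(yaw)],[np.sin(yaw),np.cos(yaw)]]); t=np.array([.5621,.2329])
for n,p,z in (("jarL",[287,91],.115),("jarR",[285,216],.115),("p1 L",[265,52],.132),("p1 R",[311,52],.132),("p3L",[265,188],.132),("p3R",[307,188],.132),("p4L",[265,249],.132),("p4R",[304,249],.132)):
    w=onz([p],c,z,T)[0,:2]; print(n,np.round(w,4),"in tin frame",np.round(Rz.T@(w-t)*1000,1))
togo(o,.5621,.2329,1.933,.086)
cv2.imwrite("pics/w2c.png",cv2.resize(c["color"][40:260,230:340],None,fx=2.7*1,fy=2.7,interpolation=2))
E
```

```text
jarL [0.5357 0.3005] in tin frame [-0.7 72.6]
jarR [0.5862 0.1613] in tin frame [ -2.8 -75.5]
p1 L [0.5002 0.3271] in tin frame [-24.6 110.1]
p1 R [0.5463 0.3447] in tin frame [ 24.8 110.2]
p3L [0.5508 0.1886] in tin frame [-26.3 -37.4]
p3R [0.5968 0.2061] in tin frame [ 23.  -37.3]
p4L [0.5766 0.1176] in tin frame [ -27.3 -113. ]
p4R [0.6214 0.1346] in tin frame [  20.6 -112.9]
units of 50mm (tool): [0.896 0.03  4.728] rz: 0.002
```

View pics/w2c.png

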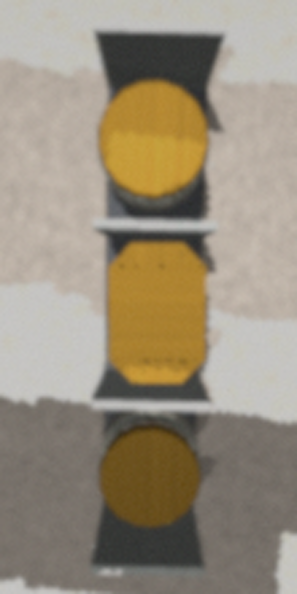

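>>> move_arm(increments=[[1,0.44,0.02,0,0,0,0],[1,0.44,0,0,0,0,0],[1,0,0,0.7,0,0,0],[1,0,0,0.7,0,0,0],[1,0,0,0.7,0,0,0],[1,0,0,0.7,0,0,0],[1,0,0,0.7,0,0,0],[1,0,0,0.5,0,0,0],[1,0,0,0.4,0,0,0],[1,0,0,0.3,0,0,0],[1,0,0,0,0,0,0],[1,0,0,0,0,0,0]])

```text
time_s: 13.4
ee_pos: [0.5622, 0.2321, 0.0882]
eef_rot: [3.141, -0.0, 1.936]
force: [0.2, -0.4, 0.3]
grip_width: 0.0937
grip_force: 0.0
```

>>> move_arm(increments=[[0.3,0,0,0,0,0,0],[0.3,0,0,0,0,0,0],[0.3,0,0,0,0,0,0],[0.3,0,0,0,0,0,0],[0.3,0,0,0,0,0,0],[0.3,0,0,0,0,0,0],[0.3,0,0,0,0,0,0],[0.3,0,0,0,0,0,0]], force=30)

```text
time_s: 14.2
ee_pos: [0.5619, 0.232, 0.0875]
eef_rot: [3.141, 0.0, 1.937]
force: [1.0, 0.8, 0.1]
grip_width: 0.0419
grip_force: 29.9
```

>>> move_arm(increments=[[0.3,0,0,-0.1,0,0,0],[0.3,0,0,-0.3,0,0,0],[0.3,0,0,-0.4,0,0,0],[0.3,0,0,-0.5,0,0,0],[0.3,0,0,-0.5,0,0,0],[0.3,0,0,-0.5,0,0,0],[0.3,0,0,-0.4,0,0,0],[0.3,0,0,-0.1,0,0,0],[0.3,-0.15,-0.26,0,0,0,0],[0.3,-0.26,-0.45,0,0,0,0],[0.3,-0.26,-0.45,0,0,0,0],[0.3,-0.26,-0.45,0,0,0,0],[0.3,-0.26,-0.45,0,0,0,0],[0.3,-0.26,-0.45,0,0,0,0],[0.3,-0.26,-0.45,0,0,0,0],[0.3,-0.2,-0.3,0,0,0,0],[0.3,-0.06,-0.11,0,0,0,0],[0.3,0,0,0,0,0,0]])

```text
time_s: 16.0
ee_pos: [0.4396, 0.0795, 0.2276]
eef_rot: [3.141, 0.0, 1.936]
force: [0.2, -0.5, -2.7]
grip_width: 0.0417
grip_force: 29.9
```

>>> move_arm(increments=[[0.3,0,0,0.3,0,0,0],[0.3,0,0,0.5,0,0,0],[0.3,0,0,0.5,0,0,0],[0.3,0,0,0.5,0,0,0],[0.3,0,0,0.4,0,0,0],[0.3,0,0,0.3,0,0,0],[0.3,0,0,0.2,0,0,0],[0.3,0,0,0.1,0,0,0],[0.3,0,0,0,0,0,0],[0.3,0,0,0,0,0,0]])

```text
time_s: 17.0
ee_pos: [0.4402, 0.0799, 0.088]
eef_rot: [3.141, 0.0, 1.937]
force: [0.1, 0.5, -3.2]
grip_width: 0.0418
grip_force: 29.9
```

>>> move_arm(increments=[[0.3,0,0,0.2,0,0,0],[0.3,0,0,0.1,0,0,0],[0.3,0,0,0.05,0,0,0],[0.3,0,0,0.04,0,0,0],[0.3,0,0,0.03,0,0,0],[0.3,0,0,0,0,0,0],[0.3,0,0,0,0,0,0]])

```text
time_s: 17.7
ee_pos: [0.4401, 0.0798, 0.0672]
eef_rot: [3.141, 0.0, 1.937]
force: [-2.4, 0.2, 7.1]
grip_width: 0.0416
grip_force: 30.0
```

>>> move_arm(increments=[[0.6,0,0,0,0,0,0],[1,0,0,0,0,0,0],[1,0,0,0,0,0,0],[1,0,0,0,0,0,0],[1,0,0,0,0,0,0],[1,0,0,-0.3,0,0,0],[1,0,0,-0.5,0,0,0],[1,0,0,-0.6,0,0,0]])

```text
time_s: 18.5
ee_pos: [0.4392, 0.0796, 0.1367]
eef_rot: [-3.14, -0.0, 1.937]
force: [0.9, -0.2, -1.0]
grip_width: 0.0939
grip_force: 0.0
```

>>> move_arm(increments=[[1,0,0,0,0,0,0.142],[1,0,0,0,0,0,0.142],[1,0,0,0,0,0,0.142],[1,0,0,0,0,0,0.142],[1,0,0,0,0,0,0.142],[1,0,0,0,0,0,0.142],[1,0,0,0,0,0,0.142],[1,0,0,0,0,0,0.142],[1,0,0,0,0,0,0.142],[1,0,0,0,0,0,0.142],[1,0,0,0,0,0,0.15],[1,0,0,0,0,0,0],[1,0,0,0,0,0,0],[1,0,0,0,0,0,0]])

```text
time_s: 19.9
ee_pos: [0.4397, 0.0797, 0.1364]
eef_rot: [-3.142, 0.0, 0.37]
force: [-0.2, -0.9, 0.1]
grip_width: 0.0936
grip_force: 0.0
```

>>> move_arm(increments=[[1,0,0,0.4,0,0,0],[1,0,0,0.5,0,0,0],[1,0,0,0.3,0,0,0],[1,0,0,0.18,0,0,0],[1,0,0,0,0,0,0],[1,0,0,0,0,0,0],[0.5,0,0,0,0,0,0],[0.5,0,0,0,0,0,0],[0.5,0,0,0,0,0,0],[0.5,0,0,0,0,0,0],[0.5,0,0,0,0,0,0],[0.5,0,0,0,0,0,0]])

```text
time_s: 21.1
ee_pos: [0.4398, 0.0797, 0.0676]
eef_rot: [3.142, -0.0, 0.367]
force: [-0.9, -0.1, 1.6]
grip_width: 0.0599
grip_force: 30.0
```

```bash
python3 - <<'E'
from h import *
o=ctrl.get_obs(); togo(o,.601,-.2955,.280,.240)
from scipy.spatial.transform import Rotation as R
# shift along tool axes after the turn
o["eef_rot"]=[np.pi,0,.280]; togo(o,.601,-.2955,.280,.240)
E
```

```text
units of 50mm (tool): [ 0.319  8.161 -3.448] rz: 0.087
units of 50mm (tool): [ 1.025  8.103 -3.449] rz: -0.0
```

>>> move_arm(increments=[[0.5,0,0,-0.2,0,0,0],[0.5,0,0,-0.4,0,0,0],[0.5,0,0,-0.6,0,0,0],[0.5,0,0,-0.6,0,0,0],[0.5,0,0,-0.6,0,0,0],[0.5,0,0,-0.6,0,0,0],[0.5,0,0,-0.35,0,0,0.043],[0.5,0,0,-0.1,0,0,0.044],[0.5,0,0,0,0,0,0]])

```text
time_s: 22.0
ee_pos: [0.4398, 0.0797, 0.2411]
eef_rot: [3.141, -0.001, 0.279]
force: [-0.6, 0.4, -3.1]
grip_width: 0.0595
grip_force: 30.0
```

>>> move_arm(increments=[[0.5,0,0.2,0,0,0,0],[0.5,0.06,0.4,0,0,0,0],[0.5,0.06,0.55,0,0,0,0],[0.5,0.06,0.55,0,0,0,0],[0.5,0.06,0.55,0,0,0,0],[0.5,0.06,0.55,0,0,0,0],[0.5,0.06,0.55,0,0,0,0],[0.5,0.06,0.55,0,0,0,0],[0.5,0.06,0.55,0,0,0,0],[0.5,0.06,0.55,0,0,0,0],[0.5,0.06,0.55,0,0,0,0],[0.5,0.06,0.55,0,0,0,0],[0.5,0.06,0.55,0,0,0,0],[0.5,0.06,0.55,0,0,0,0],[0.5,0.06,0.5,0,0,0,0],[0.5,0.06,0.3,0,0,0,0],[0.5,0.06,0.1,0,0,0,0],[0.5,0.06,0,0,0,0,0],[0.5,0,0,0,0,0,0],[0.5,0,0,0,0,0,0]])

```text
time_s: 24.0
ee_pos: [0.6005, -0.2948, 0.24]
eef_rot: [-3.141, 0.0, 0.281]
force: [-0.5, 0.6, -2.7]
grip_width: 0.0596
grip_force: 30.0
```

```bash
python3 - <<'E'
from h import *
o,c,T=wrist(); print(o["time_s"],np.round(o["ee_pos"],4),np.round(o["eef_rot"],3),o["grip_width"]); cv2.imwrite("pics/w3.png",c["color"])
togo(o,.601,-.2955,.280,.1175)
E
```

```text
24.0 [ 0.6005 -0.2948  0.24  ] [-3.141  0.     0.281] 0.059628077649685036
units of 50mm (tool): [0.005 0.017 2.451] rz: 0.001
```

View pics/w3.png

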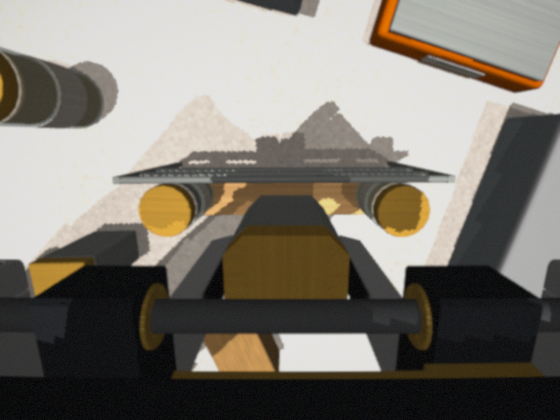

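Wrist view: the tin is held with its lid centred at about (286,262), jars at (166,208) and (402,208), and the rail behind is clear. I'll lower it.

>>> move_arm(increments=[[0.5,0,0.02,0.2,0,0,0],[0.5,0,0,0.4,0,0,0],[0.5,0,0,0.4,0,0,0],[0.5,0,0,0.4,0,0,0],[0.5,0,0,0.4,0,0,0],[0.5,0,0,0.25,0,0,0],[0.5,0,0,0.15,0,0,0],[0.5,0,0,0.05,0,0,0],[0.5,0,0,0,0,0,0],[0.5,0,0,0,0,0,0]])

```text
time_s: 25.05
ee_pos: [0.6012, -0.2966, 0.1283]
eef_rot: [3.141, -0.001, 0.28]
force: [0.0, 0.7, -3.0]
grip_width: 0.0598
grip_force: 30.0
```

>>> move_arm(increments=[[0.5,0,0,0.1,0,0,0],[0.5,0,0,0.05,0,0,0],[0.5,0,0,0.04,0,0,0],[0.5,0,0,0.02,0,0,0],[0.5,0,0,0,0,0,0],[0.5,0,0,0,0,0,0]])

```text
time_s: 25.65
ee_pos: [0.601, -0.2964, 0.1176]
eef_rot: [3.141, -0.0, 0.28]
force: [-3.2, 2.6, 6.0]
grip_width: 0.0601
grip_force: 30.0
```

>>> move_arm(increments=[[0.7,0,0,0,0,0,0],[0.9,0,0,0,0,0,0],[0.9,0,0,0,0,0,0],[0.9,0,0,0,0,0,0],[0.9,0,0,-0.3,0,0,0],[0.9,0,0,-0.6,0,0,0],[1,0,0,-0.8,0,0,0],[1,0,0,-0.8,0,0,0],[1,0,0,-0.8,0,0,0],[1,-0.4,0,-0.8,0,0,0],[1,-0.4,0,0,0,0,0],[1,0,0,0,0,0,0],[1,0,0,0,0,0,0]])

```text
time_s: 26.95
ee_pos: [0.5624, -0.3074, 0.3225]
eef_rot: [3.141, -0.0, 0.279]
force: [0.7, -0.4, -1.4]
grip_width: 0.094
grip_force: 0.0
```

```bash
python3 - <<'E'
from h import *
o,c,T=wrist(); print(o["time_s"],np.round(o["ee_pos"],4),np.round(o["eef_rot"],3))
brass(c,"eight_sided_tin",.156,T); brass(c,"ledge_jar_left",.145,T)
cv2.imwrite("pics/w4.png",c["color"])
togo(o,.46,-.09,1.848,.2)
E
```

```text
26.95 [ 0.5624 -0.3074  0.3225] [ 3.141 -0.     0.279]
eight_sided_tin 0.91 mean px 284 159 pos [ 0.6024 -0.2946] rect [ 600.8 -296.4] [41.6 59.5] 16.0
ledge_jar_left 0.86 mean px 188 159 pos [ 0.5721 -0.192 ] rect [ 569.4 -196.3] [55.3 46.5] 63.6
units of 50mm (tool): [-0.77  -4.745  2.449] rz: -1.569
```

>>> move_arm(increments=[[1,-0.11,-0.68,0,0,0,0],[1,-0.11,-0.68,0,0,0,0],[1,-0.11,-0.68,0,0,0,0],[1,-0.11,-0.68,0,0,0,0],[1,-0.11,-0.68,0,0,0,0],[1,-0.11,-0.68,0,0,0,0],[1,-0.11,-0.665,0,0,0,0],[1,0,0,0.7,0,0,0],[1,0,0,0.7,0,0,0],[1,0,0,0.7,0,0,0],[1,0,0,0.35,0,0,0]])

```text
time_s: 28.2
ee_pos: [0.4591, -0.0894, 0.1965]
eef_rot: [-3.14, 0.003, 0.28]
force: [0.2, 0.4, -0.5]
grip_width: 0.094
grip_force: 0.0
```

>>> move_arm(increments=[[1,0,0,0,0,0,-0.143],[1,0,0,0,0,0,-0.143],[1,0,0,0,0,0,-0.143],[1,0,0,0,0,0,-0.143],[1,0,0,0,0,0,-0.143],[1,0,0,0,0,0,-0.143],[1,0,0,0,0,0,-0.143],[1,0,0,0,0,0,-0.143],[1,0,0,0,0,0,-0.143],[1,0,0,0,0,0,-0.143],[1,0,0,0,0,0,-0.141],[1,0,0,0,0,0,0],[1,0,0,0,0,0,0]])

```text
time_s: 29.5
ee_pos: [0.4601, -0.0899, 0.1992]
eef_rot: [-3.141, -0.0, 1.847]
force: [-1.7, 0.5, 0.5]
grip_width: 0.0939
grip_force: 0.0
```

```bash
python3 - <<'E'
from h import *
o,c,T=wrist(); print(o["time_s"],np.round(o["ee_pos"],4),np.round(o["eef_rot"],3))
brass(c,"oblong_tin",.118,T)
togo(o,.46,-.09,1.848,.078)
E
```

```text
29.5 [ 0.4601 -0.0899  0.1992] [-3.141 -0.     1.847]
oblong_tin 0.71 mean px 285 226 pos [ 0.4608 -0.098 ] rect [457.7 -89.9] [40.6 59.1] 16.8
units of 50mm (tool): [-2.000e-03 -1.000e-03  2.425e+00] rz: -0.001
```

>>> move_arm(increments=[[1,0,0,0.5,0,0,0],[1,0,0,0.6,0,0,0],[1,0,0,0.6,0,0,0],[1,0,0,0.4,0,0,0],[1,0,0,0.32,0,0,0],[1,0,0,0,0,0,0],[1,0,0,0,0,0,0],[0.3,0,0,0,0,0,0],[0.3,0,0,0,0,0,0],[0.3,0,0,0,0,0,0],[0.3,0,0,0,0,0,0],[0.3,0,0,0,0,0,0],[0.3,0,0,0,0,0,0],[0.3,0,0,0,0,0,0],[0.3,0,0,0,0,0,0]])

```text
time_s: 31.1
ee_pos: [0.4599, -0.0901, 0.0784]
eef_rot: [-3.141, -0.0, 1.851]
force: [-0.8, -0.3, -0.2]
grip_width: 0.042
grip_force: 29.8
```

>>> move_arm(increments=[[0.3,0,0,-0.2,0,0,0],[0.3,0,0,-0.4,0,0,0],[0.3,0,0,-0.6,0,0,0],[0.3,0,0,-0.6,0,0,0],[0.3,0,0,-0.6,0,0,0],[0.3,0,0,-0.5,0,0,-0.042],[0.3,0,0,-0.3,0,0,-0.043],[0.3,0,0,0,0,0,0],[0.3,0,0,0,0,0,0]])

```text
time_s: 32.0
ee_pos: [0.4596, -0.09, 0.238]
eef_rot: [-3.141, -0.0, 1.935]
force: [0.6, -0.7, -3.9]
grip_width: 0.042
grip_force: 29.8
```

```bash
python3 - <<'E'
from h import *
o=ctrl.get_obs(); togo(o,.562,.2306,1.933)
E
```

```text
units of 50mm (tool): [ 5.264  4.195 -0.   ] rz: 0.002
```

>>> move_arm(increments=[[0.3,0.15,0.12,0,0,0,0],[0.3,0.35,0.28,0,0,0,0],[0.3,0.5,0.4,0,0,0,0],[0.3,0.5,0.4,0,0,0,0],[0.3,0.5,0.4,0,0,0,0],[0.3,0.5,0.4,0,0,0,0],[0.3,0.5,0.4,0,0,0,0],[0.3,0.5,0.4,0,0,0,0],[0.3,0.5,0.4,0,0,0,0],[0.3,0.5,0.4,0,0,0,0],[0.3,0.4,0.32,0,0,0,0],[0.3,0.25,0.2,0,0,0,0],[0.3,0.114,0.075,0,0,0,0],[0.3,0,0,0,0,0,0],[0.3,0,0,0,0,0,0]])

```text
time_s: 33.5
ee_pos: [0.5616, 0.2302, 0.238]
eef_rot: [-3.141, 0.0, 1.935]
force: [0.5, -1.0, -3.4]
grip_width: 0.0424
grip_force: 29.8
```

```bash
python3 - <<'E'
from h import *
o,c,T=wrist(); print(o["time_s"],np.round(o["ee_pos"],4),np.round(o["eef_rot"],3))
togo(o,.562,.2306,1.933,.098)
cv2.imwrite("pics/w5.png",cv2.resize(c["color"][0:320,180:400],None,fx=1.8,fy=1.8,interpolation=2))
E
```

```text
33.5 [0.5616 0.2302 0.238 ] [-3.141  0.     1.935]
units of 50mm (tool): [0.005 0.013 2.801] rz: 0.002
```

View pics/w5.png

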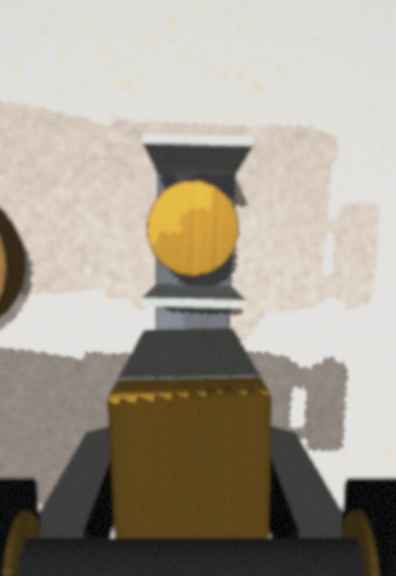

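Crop: partition tops p1 at row 139 and p2 at row 303, and the lid's far edge at row 392, cols 110–270. From these I compute the bay centre and the tin's offset in the hand.

```bash
python3 - <<'E'
from h import *
o,c,T=wrist()
yaw=o["eef_rot"][2]-np.pi/2; Rz=np.array([[np.cos(yaw),-np.sin(yaw)],[np.sin(yaw),np.cos(yaw)]]); t=np.array(o["ee_pos"])[:2]
s=1.8
for n,p,z in (("p1 L +114",[143,139],.132),("p1 R",[252,139],.132),("p2L +38",[144,303],.132),("p2R",[243,303],.132),("lid far L +30",[110,396],.278),("lid far R",[270,392],.278),("jarL +76",[193,228],.115)):
    w=onz([[180+p[0]/s,p[1]/s]],c,z,T)[0,:2]; print(n,"rack axes from TCP mm",np.round(Rz.T@(w-t)*1000,1))
E
```

```text
p1 L +114 rack axes from TCP mm [-22.9 114.9]
p1 R rack axes from TCP mm [ 28.1 114.9]
p2L +38 rack axes from TCP mm [-23.7  38.4]
p2R rack axes from TCP mm [25.4 38.4]
lid far L +30 rack axes from TCP mm [-21.1  29.1]
lid far R rack axes from TCP mm [19.2 30.1]
jarL +76 rack axes from TCP mm [ 0.6 75. ]
```

The tin is centred over the bay within about 1 mm, so I'll lower it.

>>> move_arm(increments=[[0.3,0.01,0.02,0.2,0,0,0],[0.3,0,0,0.4,0,0,0],[0.3,0,0,0.4,0,0,0],[0.3,0,0,0.4,0,0,0],[0.3,0,0,0.4,0,0,0],[0.3,0,0,0.4,0,0,0],[0.3,0,0,0.25,0,0,0],[0.3,0,0,0.1,0,0,0],[0.3,0,0,0.05,0,0,0],[0.3,0,0,0,0,0,0],[0.3,0,0,0,0,0,0]])

```text
time_s: 34.7
ee_pos: [0.563, 0.2316, 0.1093]
eef_rot: [3.14, 0.0, 1.936]
force: [0.3, 0.3, -3.8]
grip_width: 0.0416
grip_force: 29.8
```

>>> move_arm(increments=[[0.3,0,0,0.08,0,0,0],[0.3,0,0,0.05,0,0,0],[0.3,0,0,0.04,0,0,0],[0.3,0,0,0.02,0,0,0],[0.3,0,0,0,0,0,0],[0.3,0,0,0,0,0,0]])

```text
time_s: 35.3
ee_pos: [0.5627, 0.2315, 0.099]
eef_rot: [3.141, -0.0, 1.936]
force: [-0.6, -0.3, -3.2]
grip_width: 0.0421
grip_force: 29.8
```

Target z is 0.0984, still carrying the weight; about 1 mm more.

>>> move_arm(increments=[[0.3,0,0,0.015,0,0,0],[0.3,0,0,0.01,0,0,0],[0.3,0,0,0,0,0,0]])

```text
time_s: 35.6
ee_pos: [0.5628, 0.2315, 0.0984]
eef_rot: [3.141, -0.0, 1.936]
force: [-4.0, -1.6, 5.0]
grip_width: 0.0418
grip_force: 29.8
```

>>> move_arm(increments=[[0.5,0,0,0,0,0,0],[1,0,0,0,0,0,0],[1,0,0,0,0,0,0],[1,0,0,0,0,0,0],[1,0,0,0,0,0,0],[1,0,0,0,0,0,0],[1,0,0,-0.2,0,0,0],[1,0,0,-0.5,0,0,0],[1,0,0,-0.7,0,0,0],[1,0,0,-0.8,0,0,0],[1,0,0,-0.8,0,0,0],[1,0,0,-0.8,0,0,0],[1,-0.4,0,-0.6,0,0,0],[1,-0.4,0,0,0,0,0],[1,0,0,0,0,0,0],[1,0,0,0,0,0,0]])

```text
time_s: 37.2
ee_pos: [0.5767, 0.1941, 0.3177]
eef_rot: [-3.141, -0.0, 1.935]
force: [0.8, 0.8, -0.2]
grip_width: 0.094
grip_force: 0.0
```

```bash
python3 - <<'E'
from h import *
o,c,T=wrist(); print(o["time_s"],np.round(o["ee_pos"],4))
brass(c,"oblong_tin",.138,T)
s=ctrl.camera("scene"); cv2.imwrite("pics/end.png",s["color"])
E
```

```text
37.2 [0.5767 0.1941 0.3177]
oblong_tin 0.91 mean px 285 160 pos [0.5612 0.2318] rect [561.6 231.4] [41.  59.8] 21.9
```

View pics/end.png

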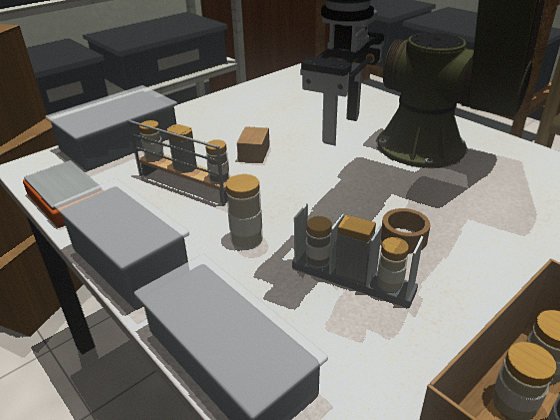

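The oblong tin stands in the middle bay (357,225) and the eight-sided tin on the ledge (180,135). The jars, tape roll and carton haven't moved, and the arm is clear.

```bash
python3 -c "
from station import ctrl
print(ctrl.hand_in())"
```

```text
the job is handed in; nothing more can be done
None
```

The tins are swapped and the job is handed in at about 37 s of the 69 s; by the wrist camera, each tin stands upright within about 2 mm of its seat and square to the front. No verdict came back.

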